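# Clamp a forged bar in the hold-down clamp

## Robot

A 6-joint arm with a two-finger parallel gripper is mounted at the origin on the work surface. World frame = base frame: x ahead of the robot, y to its left, z up, the work surface at z = 0. Lengths are in m, angles in rad, forces in N, time in s.
With the tool pointing down it reaches from about 0.35 to 0.775 m from the base axis. Payload 5.5 kg.
Tool frame: the origin (TCP) lies on the centre line of the jaws, within the pads' length; the fingertips stand 11 mm ahead of it and the grasp point (between the pads) lies 8 mm behind it; z points along the fingers, y is the line along which they close (so a half turn about z gives the same grasp; the last joint's range is limited). The gripper opens to 85 mm and grips with 20 to 120 N. Pads are 22 mm wide; open, the fingers measure 114 mm over their backs; the gripper's body (76 mm by 85 mm) begins 54 mm behind the grasp point. The pads swing forward as they close: fully open they stand 13 mm farther back than shut.
Start: joints at [1.007, 0.313, 0.046, 1.304, 0, 1.431], TCP at [0.236, 0.524, 0.242] pointing down, gripper open.
Joint ranges: [-2.76, 2.76], [-0.86, 1.69], [-1.03, 1.26], [-2.2, 2.34], [-1.47, 1.5], [-3.14, 3.14]. Speed limits (rad/s): [2.57, 2.57, 3.14, 3.14, 3.14, 3.14].

## Interface

Orientations are given as a unit quaternion [w, x, y, z].
In Python, from workcell import get_state, eyes, env gives the robot as it stands.
- The arm moves only by the shell command python3 -m inch 'ROWS' [OPENING] [FORCE]. ROWS is JSON, one flat list of numbers, 4 for each row, row after row: the shift along the tool's x, y, z in cm, then the turn about the tool's z in rad. A call has exactly 5 rows; each row shifts and turns the commanded pose from where the row before left it, along the tool's axes as they then stand; what a row does not reach is not made up. A row lasts 1/12 s, in which the tool goes at most 41.7 mm and 7.16 degrees, less where a joint would pass 70% of its speed; a pose out of reach is approached as far as the arm can. A call is refused whole if a number of a shift passes 4.17 or a number of a turn 0.125, either way. A call with a gripper value outside its range is refused whole. OPENING is the opening, from -1 (shut) to 1 (fully open), set as the call begins (- or left out, the last holds). The fingers move at their own pace and stop on an object; FORCE is the grip in N (left out, the last holds). Time passes only in rows, so rows that do not move let the fingers close, or fill a call up. It gives the time, the measured TCP pose, the force, the opening and the grip force at its end, in the units of the state.
- get_state(): the state, without advancing time (a new reading comes with each control period).
- eyes.read_camera(name): name is "scene" or "top" or "wrist"; returns the picture (420x560x3 uint8, red, green, blue); there is no depth.
- eyes.camera_info(name): a dict with "fovy" (degrees; the focal length in pixels is half the picture's height over the tangent of half this angle, whatever the lens; pixels are square), "cx", "cy" (the principal point, pixels), "xyz" and "orientation" of the camera in the world. Camera axes: x right, y down, z forward; pixel columns grow to the right and rows downward; lengths in m; the calibration is good to about 2 mm. A picture is of the moment at which its call begins: read the wrist's pose just before it. camera_info takes no time and is no camera call; for the wrist camera it gives the pose at the moment of the call.
- env.hand_in(): hands the job in; it is judged then, once.
The state is a dict: "clock": time; "joint_pos": joint angles; "qvel": joint speeds; "tau": joint torques, N m; "tcp_pos": TCP position; "orientation": TCP orientation; "wrist_force": force on the tool from outside, world axes, zero at the start; "ft_torque": the same for the moment, N m; "finger_gap": finger opening in m; "grip_force": force on a finger pad.
Only numpy, scipy, OpenCV 4.12 (cv2) and the standard library are available. Lean on these libraries where they do the work, as an engineer would, in place of code of your own. Each camera call takes 0.05 s, during which the arm holds its last target. There are 200 camera calls.

## Task

First push the small square off-cut off the clamp's bed plate onto the bench. Then slide the flat bar under the clamp screw until its long edge lies flush against the fence and its end touches the end stop, and turn the screw's bar-shaped knob clockwise to bring it down until it holds the bar firmly. Do not disturb the other tools on the bench, and let go when done.

Things in the scene. Friction and masses are not known exactly. Their poses are not given: they have to be found in the camera images.
- clamp: Fixed steel hold-down clamp; the others of its parts are given in its frame. Origin: at bench level on the vertical screw axis; x points across the bed to the fence (away from the robot), y along the fence (to the robot's left), z up. Bed plate: x -130..+45, y -45..+225 mm, top at z=10. A seated bar has its centre at x=0, y=65 mm and its length along y.
- fence (a point): Upright strip on the bed, running along the clamp's y. Point: middle of its face's foot, on the bed (z=10 mm). The face looks to the clamp's -x at x=+20 mm, spans y -25..+220, top at z=28. The bar goes on its -x side. The lane beside it is open at the +y end, and the bed is open on its -x side.
- stop (a point): End stop, a short strip across the bed. Point: middle of its face's foot, on the bed (z=10 mm). The face looks to the clamp's +y at y=-25 mm, spans x -30..+20, top at z=28.
- nose (a point): Nose of the clamp's C-frame arm, which reaches over the bed and carries the screw. Point: on the screw axis, at the arm's flat top (z=81 mm). The arm spans |y|<22 mm (clamp frame), from x=-23 back to a column at x=45..75 mm behind the fence; underside z=54.
- screw (a joint): Turn of the clamp screw, rad: 0 fully raised, grows as the knob turns clockwise seen from above, limit 6.5. Knob, stem and foot go down 3.82 mm per rad. The sprung foot (24 mm disc) has its underside at z=40 mm at 0 and meets the bar's top (z=22) at 4.71 rad; from there its spring (8 N/mm, 4 mm of give) presses about 3 N more per 0.1 rad; about 0.5 rad past contact is firm. Friction 0.09 N m; it stays where left.
- stem: The screw's stem with its pressure foot; slides down along the screw axis as the screw turns, without turning itself. Origin: centre of the foot's underside (foot unpressed); z up.
- knob_grip (a point): Middle of the knob on top of the screw: a flat upright grip bar 56 mm long, 12 mm thick, 28 mm high. Point: on the screw axis, at half the grip bar's height; 130 mm above the bench with the screw fully raised, lower as it descends. x lies along the grip bar, y across its thickness, z up; with the screw at 0, x is the clamp's x. A hub 22 mm across and 9 mm high is below the grip bar.
- bar: Plain flat dark steel bar 180 x 40 x 12 mm, about 0.65 kg, lying flat on the bed plate in front of the fence; either end may go to the stop. Origin: centre of its underside; x along its length, z up.
- offcut: Plain dark steel cube of 28 mm, about 0.17 kg, standing on the bed between fence and bar. Origin: centre of its underside at the start.
- offcut_center (a point): Centre of the cube off-cut; 24 mm above the bench while on the bed, 14 mm when lying on the bench.
- hammer: Bystander: hammer with wooden handle, lying along its x, origin below its middle. Leave alone.
- brush: Bystander: brush lying along its x, under 50 mm high, behind the clamp. Leave alone.
- tongs: Bystander: steel tongs 310 mm long lying along x. Leave alone.
- tin: Bystander: metal tin, 68 mm across, 90 mm high, standing beyond the end stop. Origin: centre of its underside. Leave alone.
- chisel: Bystander: cold chisel 135 mm long, 18 mm thick, lying behind the clamp. Leave alone.
- tray: Bystander: open steel tray 100 x 140 x 30 mm. Leave alone.
- brick: Bystander: fire brick 110 x 75 x 60 mm. Leave alone.
There are look-alikes about, which are no part of the job. What is meant by the offcut is not green or orange, and is the smaller of those in its own colour.

How it is judged:
On the way, in this order (a step that is already met when the one before it is completed fails the run):
1. the off-cut is off the bed, on the bench (height (world z) of offcut_center between 0 and 0.018 m), for 0.2 s.
2. the bar lies against fence and end stop, the screw not yet bearing on it (x of bar in the frame of clamp between -0.003 and 0.003 m and y of bar in the frame of clamp between 0.062 and 0.068 m and z of bar in the frame of clamp below 0.013 m and angle between bar's own z axis and vertical below 0.05 rad and angle between the x axis of bar and the y axis of clamp, either way round below 0.03 rad and contact force between stem and bar below 0.5 N), for 0.2 s.
At the end, for the whole second after the job is handed in: The bar lies flat on the bed, within 3 mm of the fence and of the end stop and parallel to the fence within 0.03 rad; the screw foot presses on it with more than 6 N after release; the off-cut rests flat on the bench, off the bed; all is at rest (all of step 1 and x of bar in the frame of clamp between -0.003 and 0.003 m and y of bar in the frame of clamp between 0.062 and 0.068 m and z of bar in the frame of clamp below 0.013 m and angle between bar's own z axis and vertical below 0.05 rad and angle between the x axis of bar and the y axis of clamp, either way round below 0.03 rad and contact force between stem and bar above 6 N and linear speed of each of bar, offcut below 0.01 m/s and velocity of joint screw between -0.05 and 0.05 rad/s); the robot touches nothing.
It fails at once if a bystander (hammer, brush, tongs, tin, chisel, tray or brick) is moved by more than 25 mm (distance of any of hammer, brush, tongs, tin, chisel, tray, brick from where it was at the start of the episode above 0.025 m).
It also fails if it takes over 72 s, if anything falls off the work surface, if the arm or the gripper's body presses on something with over 40 N, if the wrist force passes 120 N, or if a joint passes its speed limit or range.

## Working session

There is one attempt and no reset: what is moved stays moved. The work goes in short steps, Python scripts to look and compute and a shell command to move; the robot and the scene stay as the last step left them, time stands still between calls to the robot, and variables do not carry over. Pictures are saved under pics/ and viewed, at most 10 in all, crops included, and the job is handed in when it is done.

```bash
ls; mkdir -p pics; python3 - <<'E'
from workcell import get_state, eyes, env
import cv2
s=get_state();print(s)
for n in("top","scene"):
    im=eyes.read_camera(n);cv2.imwrite(f"pics/{n}0.png",im[:,:,::-1]);print(n,eyes.camera_info(n))
print(eyes.camera_info("wrist"))
E
```

```text
pics
{'clock': 0.0, 'joint_pos': array([ 1.00739749e+00,  3.14004167e-01,  4.49526686e-02,  1.30360398e+00,
       -1.26502987e-05,  1.43118162e+00]), 'qvel': array([ 0.00135143,  0.00056501,  0.00066557, -0.00085881,  0.00055054,
       -0.00050017]), 'tau': array([ 3.38158825e-03, -4.80628109e+01,  2.98533511e+01,  1.95060176e-02,
        2.06065474e-04,  7.01652198e-06]), 'tcp_pos': array([0.23619433, 0.52369424, 0.24139596]), 'orientation': array([-3.14125916e-04,  2.10309928e-01,  9.77634323e-01, -8.74913144e-04]), 'wrist_force': array([-0.00999059, -0.05881512, -0.07228877]), 'ft_torque': array([ 0.02237044, -0.00356454, -0.00120356]), 'grip_force': 0.0, 'finger_gap': 0.08533586662274385}
top {'fovy': 44.564664656348334, 'cx': 281.70134301203524, 'cy': 197.8398784120643, 'xyz': array([ 0.35204039, -0.0325987 ,  1.3942777 ]), 'orientation': array([ 0.05206398, -0.70470825,  0.70593952, -0.04821841])}
scene {'fovy': 42.008964177175166, 'cx': 284.22784133332453, 'cy': 205.27676691361165, 'xyz': array([ 1.07706593, -0.61140265,  1.20799325]), 'orientation': array([-0.27793539,  0.88767021,  0.35097405, -0.10775314])}
{'fovy': 70.5667553508953, 'cx': 279.38784570298304, 'cy': 205.51744444043365, 'xyz': array([0.17580363, 0.55082611, 0.37341097]), 'orientation': array([0.1111377 , 0.83287686, 0.53764344, 0.07002909])}
```

View pics/top0.png

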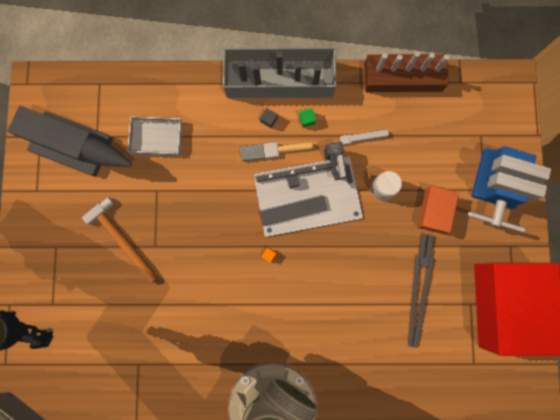

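View pics/scene0.png

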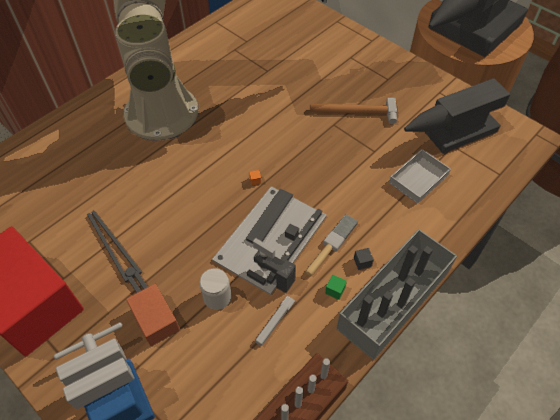

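Dark cubes are at top (293,182), on the bed between fence and bar, and at (269,118), on the bench and looking larger. There is also a green one at (308,117) and an orange one at (269,255). The off-cut should be (293,182), because it is dark, smaller and on the bed. I'll confirm this in an enlarged crop.

```bash
cat > h.py <<'E'
import numpy as np,cv2
from workcell import get_state,eyes
from scipy.spatial.transform import Rotation as R
def cam(n):
    c=eyes.camera_info(n);q=c['orientation'];c['R']=R.from_quat(np.r_[q[1:],q[0]]).as_matrix();c['f']=210/np.tan(np.radians(c['fovy']/2));return c
def ray(c,uv):
    uv=np.atleast_2d(np.array(uv,float));d=np.c_[(uv-[c['cx'],c['cy']])/c['f'],np.ones(len(uv))];return d@c['R'].T
def plane(c,uv,z):
    d=ray(c,uv);return (c['xyz']+d*((z-c['xyz'][2])/d[:,2])[:,None])[:,:2]
def proj(c,P):
    p=(np.atleast_2d(P)-c['xyz'])@c['R'];return p[:,:2]/p[:,2:]*c['f']+[c['cx'],c['cy']]
E
python3 - <<'E'
import cv2,numpy as np
a=cv2.imread('pics/top0.png')[95:245,235:385];b=cv2.imread('pics/scene0.png')[180:300,205:385]
a=cv2.resize(a,(600,600),interpolation=cv2.INTER_CUBIC);cv2.imwrite('pics/topcrop.png',a)
from h import *
c=cam('top')
for n,uv,z in [('cubeA',(293,182),.038),('cubeB',(269,118),.028),('tin',(387,185),.09),('orange',(269,255),.02)]: print(n,plane(c,[uv],z))
E
```

```text
cubeA [[ 0.58875812 -0.05573016]]
cubeB [[0.76954562 0.0094083 ]]
tin [[ 0.57127575 -0.29703516]]
orange [[0.39452669 0.00884075]]
```

View pics/topcrop.png

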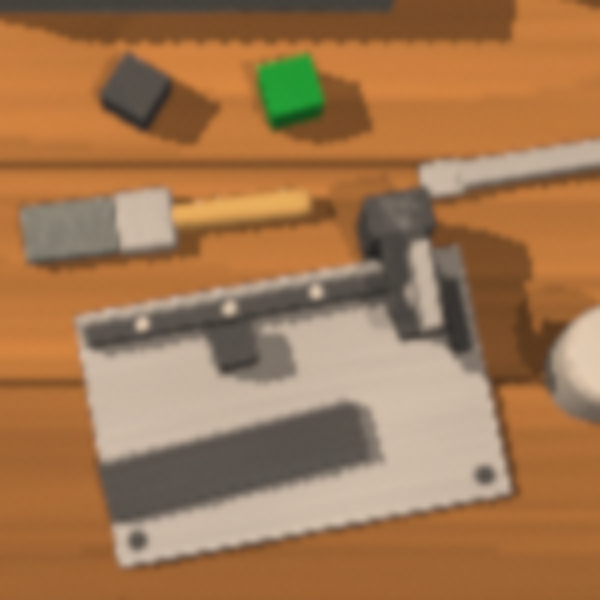

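The crop shows the dark cube on the bed at crop (236,345), about 26 mm across. The bench one at (135,92) is larger. So the off-cut is the cube on the bed beside the fence. Next I'll fit rough poses.

```bash
cat >> h.py <<'E'
def rigid2(L,W):
    L=np.array(L,float);W=np.array(W,float);l=L-L.mean(0);w=W-W.mean(0)
    a=np.arctan2((l[:,0]*w[:,1]-l[:,1]*w[:,0]).sum(),(l*w).sum());M=np.array([[np.cos(a),-np.sin(a)],[np.sin(a),np.cos(a)]])
    t=W.mean(0)-M@L.mean(0);return a,t,np.linalg.norm(L@M.T+t-W,axis=1)
def w2c(a,t,P): M=np.array([[np.cos(a),-np.sin(a)],[np.sin(a),np.cos(a)]]);return (np.atleast_2d(P)-t)@M
def c2w(a,t,P): M=np.array([[np.cos(a),-np.sin(a)],[np.sin(a),np.cos(a)]]);return np.atleast_2d(P)@M.T+t
E
python3 - <<'E'
from h import *
c=cam('top');o=np.array([235,95])
px=np.array([(77,320),(458,247),(512,492),(120,567)])/4+o
a,t,e=rigid2([(.045,.225),(.045,-.045),(-.130,-.045),(-.130,.225)],plane(c,px,.01));print('clamp',a,t,e)
bar=plane(c,np.array([(102,463),(352,402),(365,455),(120,520)])/4+o,.022);print('bar clampframe',w2c(a,t,bar))
print('cube',w2c(a,t,plane(c,np.array([(234,335)])/4+o,.038)))
s=get_state();q=s['orientation'];Rm=R.from_quat(np.r_[q[1:],q[0]]).as_matrix()
tgt=c2w(a,t,[(-.03,.08)])[0];print('view tgt',tgt,'shift cm',Rm.T@(np.r_[tgt,.30]-s['tcp_pos'])*100,'turn',1.571+a)
h=np.arctan2(Rm[1,1],Rm[0,1]);print('heading y',h)
ci=cam('wrist');print('cam in tool',Rm.T@(ci['xyz']-s['tcp_pos']),(Rm.T@ci['R']).round(3))
E
```

```text
clamp 0.1874636566791736 [ 0.61237202 -0.17741948] [0.00226442 0.00136503 0.00119833 0.00129475]
bar clampframe [[-0.0584988   0.22420421]
 [-0.0495166   0.05054014]
 [-0.08654886  0.0491207 ]
 [-0.09864573  0.21934179]]
cube [[0.00792439 0.12094833]]
view tgt [ 0.56798821 -0.1044121 ] shift cm [-56.07255982 -43.62262154  -5.79148767] turn 1.7584636566791736
heading y 1.1469809769221886
cam in tool [ 0.06624064 -0.00036853 -0.13191785] [[-0.001 -0.965 -0.261]
 [ 1.    -0.001 -0.001]
 [ 0.001 -0.261  0.965]]
```

```bash
python3 -m inch '[0,0,0,-0.122, 0,0,0,-0.122, 0,0,0,-0.122, 0,0,0,-0.122, 0,0,0,-0.122]'
for i in 1 2 3 4; do python3 -m inch '[-1.2,-3.2,0,0, -1.2,-3.2,0,0, -1.2,-3.2,0,0, -1.2,-3.2,0,0, -1.2,-3.2,0,0]'; done
python3 - <<'E'
from h import *
c=cam('wrist');im=eyes.read_camera('wrist');cv2.imwrite('pics/w1.png',im[:,:,::-1]);import pickle;pickle.dump(c,open('w1.pkl','wb'))
s=get_state();print(s['clock'],s['tcp_pos'],s['joint_pos'],w2c(.1875,[.6124,-.1774],s['tcp_pos'][:2]))
E
```

```text
clock: 0.52
tcp_pos: [0.2363, 0.5239, 0.2418]
orientation: [-0.0, -0.096, 0.995, -0.0]
wrist_force: [0.2, -0.4, -0.1]
finger_gap: 0.0855
grip_force: 0.0
clock: 0.93
tcp_pos: [0.3253, 0.3766, 0.2419]
orientation: [-0.0, -0.093, 0.996, -0.0]
wrist_force: [1.6, -0.7, 0.6]
finger_gap: 0.085
grip_force: 0.0
clock: 1.35
tcp_pos: [0.4139, 0.2303, 0.2421]
orientation: [-0.0, -0.093, 0.996, 0.0]
wrist_force: [0.6, -0.1, -0.3]
finger_gap: 0.0854
grip_force: 0.0
clock: 1.77
tcp_pos: [0.5025, 0.0842, 0.242]
orientation: [-0.0, -0.093, 0.996, 0.0]
wrist_force: [0.3, 0.8, -0.5]
finger_gap: 0.0852
grip_force: 0.0
clock: 2.18
tcp_pos: [0.5912, -0.0619, 0.2418]
orientation: [-0.0, -0.093, 0.996, 0.0]
wrist_force: [0.9, 0.7, 0.1]
finger_gap: 0.0855
grip_force: 0.0
2.2333 [ 0.59448366 -0.06734364  0.24095275] [-0.24560682  0.3576895   0.10575903  1.31641706 -0.00268651 -0.42726845] [[0.00291255 0.1114671 ]]
```

View pics/w1.png

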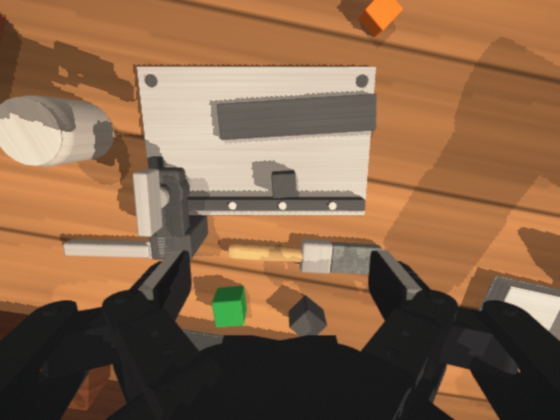

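The wrist view shows the bed corners at (137,67), (376,67) and (366,214), the bar spanning (212..376, 95..138), the cube top near (283,180) and the knob top near (147,204).

```bash
python3 - <<'E'
from h import *
import pickle
c=pickle.load(open('w1.pkl','rb'))
a,t,e=rigid2([(-.130,-.045),(-.130,.225),(.045,.225)],plane(c,[(137,67),(376,67),(366,214)],.01));print('clamp',a,t,e)
print('knob',w2c(a,t,plane(c,[(147,204)],.144)))
print('fence top edge -x',w2c(a,t,plane(c,[(190,197),(365,197)],.028)))
im=cv2.imread('pics/w1.png');g=im.max(2)
m=((g<95)*255).astype('uint8')
m1=m.copy();m1[:,:205]=0;m1[:85]=0;m1[150:]=0
cs,_=cv2.findContours(m1,0,2);k=max(cs,key=cv2.contourArea);r=cv2.minAreaRect(k);b=cv2.boxPoints(r);print('bar px',b.round(),cv2.contourArea(k))
bc=w2c(a,t,plane(c,b,.020));print('bar clamp',bc,bc.mean(0))
print('cube top corners',w2c(a,t,plane(c,[(273,172),(295,172),(296,186),(274,186)],.038)))
print(g[165:200:2,284],g[180,262:305:2])
s=get_state();print('tcp clamp',w2c(a,t,s['tcp_pos'][:2]))
E
```

```text
clamp 0.19033699065400964 [ 0.61202305 -0.17534809] [0.00028579 0.00125162 0.00098551]
knob [[-0.00546219  0.00903339]]
fence top edge -x [[0.01637181 0.00783711]
 [0.01745923 0.21730736]]Traceback (most recent call last):
  File "<stdin>", line 10, in <module>
ValueError: max() iterable argument is empty
```

```bash
python3 - <<'E'
from h import *
import pickle
c=pickle.load(open('w1.pkl','rb'));a,t=.1903,np.array([.6120,-.1753])
im=cv2.imread('pics/w1.png');g=im.max(2)
print(g[160:204:2,286],g[190,262:305:2],g[80:150:3,300])
m=((g<110)*255).astype('uint8');m[:,:205]=0;m[:85]=0;m[150:]=0
cs,_=cv2.findContours(m,0,2);k=max(cs,key=cv2.contourArea);b=cv2.boxPoints(cv2.minAreaRect(k));print('bar px',b.round())
bc=w2c(a,t,plane(c,b,.020));print('bar clamp',bc.round(4),bc.mean(0))
for cx in (0,.006): 
  for z in (.01,.038): print(cx,z,proj(c,np.c_[c2w(a,t,[(cx-.014,.107),(cx-.014,.135),(cx+.014,.135)]),[z]*3]).round())
s=get_state();print('tcp clamp',w2c(a,t,s['tcp_pos'][:2]))
E
```

```text
[224 220 219 198 142 101  52  82  98  99 100 101 101 100 100 102  98 100
  94  52  91 110] [211 208 200 157 140 105  99 101  98 100 101 101 102  99 100  99 102 122
 182 200 180 202] [221 223 222 222 220 157 110 104 106 103 104 103 103 105 106 105 101 100
 118 204 224 222 222 221]
bar px [[217. 103.]
 [374.  93.]
 [376. 129.]
 [219. 139.]]
bar clamp [[-0.0904  0.0445]
 [-0.1002  0.2212]
 [-0.0613  0.2269]
 [-0.0508  0.0448]] [-0.07564694  0.13438436]
0 0.01 [[273. 169.]
 [296. 169.]
 [296. 191.]]
0 0.038 [[272. 173.]
 [297. 172.]
 [297. 196.]]
0.006 0.01 [[273. 174.]
 [296. 174.]
 [295. 196.]]
0.006 0.038 [[272. 178.]
 [297. 178.]
 [297. 201.]]
tcp clamp [[0.0032202  0.10932076]]
```

```bash
python3 -m inch '[0.3,1.2,3.5,0, 0,0,4,0, 0,0,4,0, 0,0,4,0, 0,0,3,0]' - 40 
python3 -m inch '[0,0,2,0, 0,0,1,0, 0,0,0,0, 0,0,0,0, 0,0,0,0]'
python3 -m inch '[0,0,0,0, 0,0,0,0, 0,0,0,0, 0,0,0,0, 0,0,0,0]' -1 40
python3 -m inch '[0,0,0,0, 0,0,0,0, 0,0,0,0, 0,0,0,0, 0,0,0,0]'
```

```text
clock: 2.65
tcp_pos: [0.5835, -0.0485, 0.0537]
orientation: [-0.002, -0.093, 0.996, 0.001]
wrist_force: [-0.3, -0.3, -1.6]
finger_gap: 0.0855
grip_force: 0.0
clock: 3.07
tcp_pos: [0.587, -0.0493, 0.029]
orientation: [0.001, -0.093, 0.996, -0.0]
wrist_force: [0.4, -0.4, 1.5]
finger_gap: 0.0852
grip_force: 0.0
clock: 3.48
tcp_pos: [0.5865, -0.0497, 0.0283]
orientation: [0.001, -0.093, 0.996, -0.001]
wrist_force: [-1.4, -1.2, 2.2]
finger_gap: 0.027
grip_force: 39.6
clock: 3.9
tcp_pos: [0.5865, -0.0496, 0.0283]
orientation: [0.001, -0.093, 0.996, -0.001]
wrist_force: [0.6, -1.5, 5.1]
finger_gap: 0.027
grip_force: 40.7
```

```bash
python3 -m inch '[0,0,-0.3,0, 0,3,0,0, 0,4,0,0, 0,4,0,0, 0,3.5,0,0]'
python3 -m inch '[0,0,0,0, 0,0,0.6,0, 0,0,0.6,0, 0,0,0,0, 0,0,0,0]'
python3 -m inch '[0,0,0,0, 0,0,0,0, 0,0,0,0, 0,0,0,0, 0,0,0,0]' 1
python3 -m inch '[0,0,-2,0, 0,0,-3,0, 0,0,-4,0, 0,0,-4,0, 0,0,-2,0]'
python3 -m inch '[2.5,-3,0,0, 2.5,-3,0,0, 2.5,-3,0,-0.03, 0,-3,0,-0.03, 0,0,0,0]' -0.1
python3 - <<'E'
from h import *
c=cam('wrist');im=eyes.read_camera('wrist');cv2.imwrite('pics/w2.png',im[:,:,::-1]);import pickle;pickle.dump(c,open('w2.pkl','wb'))
s=get_state();print(s['clock'],s['tcp_pos'],s['joint_pos'],w2c(.1903,[.6120,-.1753],s['tcp_pos'][:2]))
E
```

```text
clock: 4.32
tcp_pos: [0.5572, 0.0952, 0.0297]
orientation: [-0.001, -0.093, 0.996, 0.001]
wrist_force: [0.3, 0.5, -1.6]
finger_gap: 0.0272
grip_force: 39.9
clock: 4.73
tcp_pos: [0.559, 0.0926, 0.0179]
orientation: [-0.0, -0.092, 0.996, 0.0]
wrist_force: [-0.2, 1.6, 0.9]
finger_gap: 0.0273
grip_force: 41.2
clock: 5.15
tcp_pos: [0.5588, 0.093, 0.0182]
orientation: [-0.0, -0.093, 0.996, -0.0]
wrist_force: [0.4, 0.3, 0.3]
finger_gap: 0.0846
grip_force: 0.0
clock: 5.57
tcp_pos: [0.5606, 0.0934, 0.1733]
orientation: [0.003, -0.093, 0.996, -0.0]
wrist_force: [1.1, 0.1, 0.7]
finger_gap: 0.0854
grip_force: 0.0
clock: 5.98
tcp_pos: [0.5084, -0.0425, 0.1687]
orientation: [0.001, -0.121, 0.993, -0.001]
wrist_force: [0.5, -0.8, 0.7]
finger_gap: 0.0386
grip_force: 0.0
6.0333 [ 0.50847147 -0.04057515  0.1686257 ] [-2.37033532e-01  2.22734606e-01 -2.59283659e-01  1.08731136e+00
 -1.42744795e-04 -4.78918140e-01] [[-0.07617591  0.15187551]]
```

View pics/w2.png

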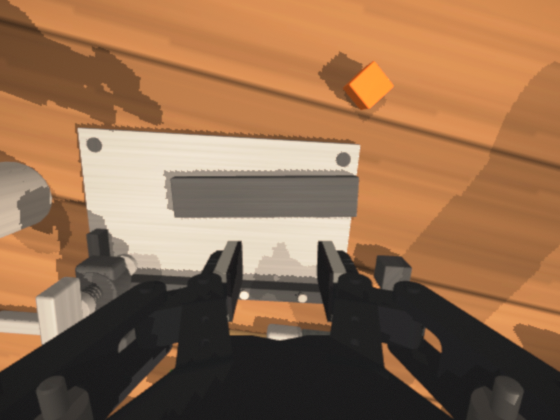

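The cube now sits on the bench at (393,272), clear of the bed. Now I'll push the bar to the fence with both fingertips.

```bash
python3 -m inch '[2.5,-1,2,0.052, 2.4,-0.8,3,0, 0,0,4,0, 0,0,3,0, 0,0,0,0]'
python3 -m inch '[0,0,1.5,0, 0,0,1.0,0, 0,0,0.3,0, 0,0,0,0, 0,0,0,0]'
python3 -c "
from h import *
s=get_state();print(s['clock'],s['tcp_pos'],w2c(.1903,[.6120,-.1753],s['tcp_pos'][:2]))"
```

```text
clock: 6.45
tcp_pos: [0.4599, -0.0646, 0.0434]
orientation: [-0.004, -0.097, 0.995, 0.002]
wrist_force: [-1.1, 0.3, -0.2]
finger_gap: 0.0382
grip_force: 0.0
clock: 6.87
tcp_pos: [0.4654, -0.0663, 0.0214]
orientation: [0.001, -0.097, 0.995, -0.0]
wrist_force: [-0.5, 0.5, 0.1]
finger_gap: 0.0387
grip_force: 0.0
6.8667 [ 0.46537831 -0.06628761  0.02142403] [[-0.12335473  0.13477845]]
```

```bash
python3 -m inch '[-0.7,0,0.1,0, -1.0,0,0,0, -1.0,0,0,0, -1.0,0,0,0, -1.0,0,0,0]'
python3 -m inch '[-1.0,0,0,0, -1.0,0,0,0, -1.0,0,0,0, -0.7,0,0,0, 0,0,0,0]'
python3 -m inch '[-0.2,0,0,0, -0.2,0,0,0, -0.2,0,0,0, 0,0,0,0, 0,0,0,0]'
python3 -c "
from h import *
s=get_state();print(s['clock'],s['tcp_pos'],s['wrist_force'],w2c(.1903,[.6120,-.1753],s['tcp_pos'][:2]))"
```

```text
clock: 7.28
tcp_pos: [0.5063, -0.0577, 0.0197]
orientation: [-0.005, -0.097, 0.995, -0.001]
wrist_force: [-19.4, -4.4, 21.0]
finger_gap: 0.0382
grip_force: 11.6
clock: 7.7
tcp_pos: [0.5469, -0.0501, 0.0198]
orientation: [-0.001, -0.097, 0.995, -0.0]
wrist_force: [-6.4, -0.3, 7.6]
finger_gap: 0.0386
grip_force: 4.7
clock: 8.12
tcp_pos: [0.5503, -0.0492, 0.0197]
orientation: [-0.003, -0.097, 0.995, -0.0]
wrist_force: [-11.7, -2.0, 10.9]
finger_gap: 0.0385
grip_force: 6.3
8.1167 [ 0.55030653 -0.0492454   0.01973709] [-11.65457568  -1.96550994  10.85407152] [[-0.03673608  0.13544854]]
```

```bash
python3 -m inch '[0,0,-0.15,0, -0.2,0,0,0, -0.2,0,0,0, 0,0,0,0, 0,0,0,0]'
python3 -m inch '[-0.2,0,0,0, 0,0,0,0, -0.2,0,0,0, 0,0,0,0, 0,0,0,0]'
python3 -c "
from h import *
s=get_state();print(s['clock'],s['tcp_pos'],s['wrist_force'],w2c(.1903,[.6120,-.1753],s['tcp_pos'][:2]))"
```

```text
clock: 8.53
tcp_pos: [0.5562, -0.0481, 0.0207]
orientation: [-0.001, -0.097, 0.995, 0.0]
wrist_force: [-4.9, 0.1, 3.8]
finger_gap: 0.0384
grip_force: 2.8
clock: 8.95
tcp_pos: [0.5567, -0.0478, 0.0204]
orientation: [-0.004, -0.096, 0.995, -0.0]
wrist_force: [-13.5, -2.9, 10.1]
finger_gap: 0.0383
grip_force: 7.2
8.95 [ 0.55674443 -0.04781061  0.02041094] [-13.54994243  -2.86069943  10.10980015] [[-0.03014301  0.13563968]]
```

```bash
python3 -m inch '[1.2,0,-0.1,0, 1.2,0,-2,0, 0,0,-4,0, 0,0,-4,0, 0,0,-4,0]'
python3 -m inch '[0,2,-2,0, 0,2,0,0, 0,2,0,0, 0,0,0,0, 0,0,0,0]' -1
python3 - <<'E'
from h import *
c=cam('wrist');im=eyes.read_camera('wrist');cv2.imwrite('pics/w3.png',im[:,:,::-1]);import pickle;pickle.dump(c,open('w3.pkl','wb'))
s=get_state();print(s['clock'],s['tcp_pos'],w2c(.1903,[.6120,-.1753],s['tcp_pos'][:2]))
E
```

```text
clock: 9.37
tcp_pos: [0.5381, -0.052, 0.1637]
orientation: [0.001, -0.097, 0.995, 0.0]
wrist_force: [1.0, -0.4, 0.2]
finger_gap: 0.0385
grip_force: 0.0
clock: 9.78
tcp_pos: [0.5267, 0.0076, 0.1825]
orientation: [0.001, -0.098, 0.995, -0.0]
wrist_force: [0.4, -0.1, -0.2]
finger_gap: 0.0003
grip_force: 0.0
9.8333 [0.52666449 0.00691129 0.18221821] [[-0.04932909  0.19506344]]
```

View pics/w3.png

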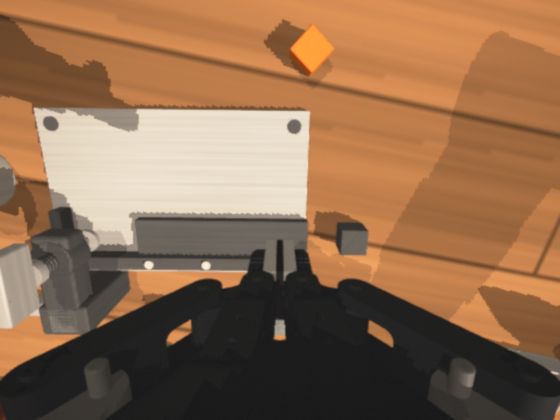

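The bar lies along the fence, from (137,218) to (308,218). The cube is on the bench with its top about (338..366, 222..250).

```bash
python3 - <<'E'
from h import *
import pickle
c=pickle.load(open('w3.pkl','rb'));a,t=.1903,np.array([.6120,-.1753])
print(rigid2([(-.130,-.045),(-.130,.225)],plane(c,[(35,108),(309,112)],.01)))
print('bar top near edge',w2c(a,t,plane(c,[(138,219),(306,220)],.022)))
print('cube top',w2c(a,t,plane(c,[(339,226),(365,226)],.028)))
E
```

```text
(np.float64(0.18147691755551898), array([ 0.61219101, -0.17657682]), array([0.00115642, 0.00115642]))
bar top near edge [[-0.02106683  0.04904694]
 [-0.02097125  0.22281235]]
cube top [[-0.01669304  0.25603671]
 [-0.01684492  0.28250463]]
```

```bash
for i in 1 2; do python3 -m inch '[0,0,0,0.121, 0,0,0,0.121, 0,0,0,0.121, 0,0,0,0.121, 0,0,0,0.121]' >/dev/null; done
python3 -m inch '[0,0,0,0.121, 0,0,0,0.121, 0,0,0,0.121, 2.3,2.3,2,0, 2.3,2.3,4,0]' 
python3 -m inch '[0,0,4,0, 0,0,2.5,0, 0,0,0,0, 0,0,0,0, 0,0,0,0]' 
python3 -c "
from h import *
s=get_state();print(s['clock'],s['tcp_pos'],s['wrist_force'],s['joint_pos'],w2c(.1903,[.6120,-.1753],s['tcp_pos'][:2]))"
```

```text
clock: 11.08
tcp_pos: [0.5628, 0.0544, 0.1324]
orientation: [0.004, 0.638, 0.77, 0.003]
wrist_force: [0.3, 0.1, -0.4]
finger_gap: -0.0
grip_force: 0.0
clock: 11.5
tcp_pos: [0.5597, 0.0547, 0.0658]
orientation: [0.001, 0.636, 0.771, 0.001]
wrist_force: [-0.4, 0.1, 0.4]
finger_gap: 0.0003
grip_force: 0.0
11.5 [0.55971756 0.05472079 0.06579377] [-0.38065399  0.0542174   0.36850993] [-4.52875940e-02  4.01921895e-01 -2.79863407e-01  8.87051907e-01
  1.47975415e-05  1.33445987e+00] [[-0.00782937  0.23575775]]
```

```bash
python3 -m inch '[0.5,0.6,0,0, 0,0,2,0, 0,0,0,0, 0,0,0.5,0, 0,0,0.5,0]' 
python3 -m inch '[0,0,0.5,0, 0,0,0.4,0, 0,0,0.2,0, 0,0,0,0, 0,0,0,0]' 
python3 -c "
from h import *
s=get_state();print(s['clock'],s['tcp_pos'],s['wrist_force'],w2c(.1903,[.6120,-.1753],s['tcp_pos'][:2]))"
```

```text
clock: 11.92
tcp_pos: [0.5644, 0.0615, 0.0358]
orientation: [0.001, 0.636, 0.772, 0.001]
wrist_force: [0.5, 0.4, -0.1]
finger_gap: 0.0003
grip_force: 0.0
clock: 12.33
tcp_pos: [0.5631, 0.0615, 0.0234]
orientation: [-0.0, 0.636, 0.772, -0.0]
wrist_force: [-0.0, 0.3, -0.0]
finger_gap: -0.0002
grip_force: 0.0
12.3333 [0.56313226 0.06148049 0.02340371] [-0.03421288  0.25668063 -0.02842318] [[-0.0031977   0.24174952]]
```

```bash
python3 -m inch '[-0.8,0,0,0, -0.8,0,0,0, -0.8,0,0,0, -0.8,0,0,0, -0.8,0,0,0]' 
python3 -m inch '[-0.8,0,0,0, -0.8,0,0,0, -0.8,0,0,0, -0.3,0,0,0, -0.1,0,0,0]' 
python3 -m inch '[-0.1,0,0,0, -0.1,0,0,0, -0.1,0,0,0, -0.1,0,0,0, 0,0,0,0]'
python3 -c "
from h import *
s=get_state();print(s['clock'],s['tcp_pos'],s['wrist_force'],w2c(.1903,[.6120,-.1753],s['tcp_pos'][:2]))"
```

```text
clock: 12.75
tcp_pos: [0.5706, 0.022, 0.0236]
orientation: [-0.001, 0.636, 0.772, 0.0]
wrist_force: [-1.4, 5.2, 1.8]
finger_gap: 0.0001
grip_force: 2.8
clock: 13.17
tcp_pos: [0.5758, -0.0056, 0.0235]
orientation: [-0.001, 0.636, 0.771, 0.0]
wrist_force: [-1.6, 6.7, 2.1]
finger_gap: 0.0005
grip_force: 3.3
clock: 13.58
tcp_pos: [0.5764, -0.009, 0.0235]
orientation: [-0.001, 0.636, 0.772, 0.0]
wrist_force: [-2.0, 6.3, 2.5]
finger_gap: 0.0001
grip_force: 2.9
13.5833 [ 0.57638735 -0.00896885  0.02354662] [-2.01827134  6.30924125  2.47004888] [[-0.00350763  0.17006472]]
```

```bash
python3 -m inch '[-0.1,0,0,0, -0.1,0,0,0, -0.1,0,0,0, -0.1,0,0,0, 0,0,0,0]' | sed -n 2,4p
python3 -m inch '[-0.1,0,0,0, -0.1,0,0,0, -0.1,0,0,0, 0,0,0,0, 0,0,0,0]'| sed -n 2,4p
python3 -c "
from h import *
s=get_state();print(s['clock'],s['tcp_pos'],s['wrist_force'],w2c(.1903,[.6120,-.1753],s['tcp_pos'][:2]))"
```

```text
tcp_pos: [0.5771, -0.0128, 0.0236]
orientation: [-0.001, 0.636, 0.772, 0.0]
wrist_force: [-2.6, 6.0, 2.3]
tcp_pos: [0.5773, -0.0144, 0.0235]
orientation: [-0.002, 0.636, 0.772, 0.001]
wrist_force: [-3.2, 9.2, 3.5]
14.4167 [ 0.5773452  -0.01441578  0.02352092] [-3.23410738  9.24357071  3.46938423] [[-0.00359739  0.16453494]]
```

```bash
python3 -m inch '[-0.1,0,0,0, -0.1,0,0,0, -0.1,0,0,0, 0,0,0,0, 0,0,0,0]'| sed -n 2,4p
python3 -c "
from h import *
s=get_state();print(s['clock'],s['tcp_pos'],s['wrist_force'],w2c(.1903,[.6120,-.1753],s['tcp_pos'][:2]))"
```

```text
tcp_pos: [0.5773, -0.0146, 0.0236]
orientation: [-0.004, 0.635, 0.773, 0.003]
wrist_force: [-3.5, 18.7, 6.7]
14.8333 [ 0.57734437 -0.01463039  0.02356468] [-3.46074314 18.72249223  6.71406507] [[-0.0036388   0.16432436]]
```

```bash
python3 -m inch '[1.0,0,0,0, 0,0,-4,0, 0,-3,-0.5,0, -2,-2.2,0,0, -3,0,0,0]' | sed -n 2,4p
python3 -m inch '[-3,0,0,0, 0,0,2,0, 0,0,2,0, 0,0,0.5,0, 0,0,0,0]'| sed -n 2,4p
python3 -m inch '[0,0.4,0,0, 0,0.4,0,0, 0,0.4,0,0, 0,0.2,0,0, 0,0,0,0]'| sed -n 2,4p
python3 -m inch '[0,0.2,0,0, 0,0.2,0,0, 0,0.2,0,0, 0,0.1,0,0, 0,0,0,0]'| sed -n 2,4p
python3 -c "
from h import *
s=get_state();print(s['clock'],s['tcp_pos'],s['wrist_force'],w2c(.1903,[.6120,-.1753],s['tcp_pos'][:2]))"
```

```text
tcp_pos: [0.531, -0.0675, 0.0688]
orientation: [-0.001, 0.635, 0.772, -0.001]
wrist_force: [-0.1, 0.9, -0.2]
tcp_pos: [0.5405, -0.0986, 0.0225]
orientation: [-0.001, 0.637, 0.771, -0.001]
wrist_force: [-0.6, 0.3, 0.3]
tcp_pos: [0.5562, -0.0948, 0.0241]
orientation: [0.001, 0.636, 0.772, 0.0]
wrist_force: [0.3, -0.1, 0.2]
tcp_pos: [0.5621, -0.0936, 0.0235]
orientation: [0.0, 0.636, 0.772, 0.0]
wrist_force: [-0.4, -0.1, 0.0]
16.5 [ 0.56207111 -0.09364213  0.02345082] [-0.42260154 -0.14787804  0.02214332] [[-0.03358168  0.08962797]]
```

```bash
python3 -m inch '[0,0.15,0,0, 0,0.15,0,0, 0,0.1,0,0, 0,0.1,0,0, 0,0,0,0]'| sed -n 2,4p
python3 -m inch '[0,0.15,0,0, 0,0.15,0,0, 0,0.1,0,0, 0,0.1,0,0, 0,0,0,0]'| sed -n 2,4p
python3 -c "
from h import *
s=get_state();print(s['clock'],s['tcp_pos'],s['wrist_force'],w2c(.1903,[.6120,-.1753],s['tcp_pos'][:2]))"
```

```text
tcp_pos: [0.5638, -0.0931, 0.0231]
orientation: [-0.002, 0.636, 0.771, -0.002]
wrist_force: [-8.3, -3.6, 6.2]
tcp_pos: [0.5643, -0.0929, 0.023]
orientation: [-0.004, 0.637, 0.771, -0.006]
wrist_force: [-20.1, -7.2, 15.8]
17.3333 [ 0.56426887 -0.09294502  0.02297129] [-20.10247151  -7.23278734  15.82016805] [[-0.03129174  0.08989678]]
```

```bash
python3 -m inch '[0,-1.5,0,0, 0,-1.5,-2,0, 0,-2,-3.5,0, 0,0,-4,0, 0,0,-4,0]' | sed -n 2,4p
python3 -m inch '[0,0,-4,-0.121, 0,0,-4,-0.121, 0,0,0,-0.121, 0,0,0,-0.121, 0,0,0,-0.121]' -0.1 | sed -n 2,4p
python3 -m inch '[0,0,0,-0.121, 0,0,0,-0.121, 0,0,0,-0.121, 0,0,0,-0.121, 0,0,0,-0.121]' | sed -n 2,4p
python3 -m inch '[0,0,0,-0.121, 0,0,0,-0.121, 0,0,0,-0.121, 0,0,0,0, 0,0,0,0]' | sed -n 2,4p
python3 - <<'E'
from h import *
c=cam('wrist');im=eyes.read_camera('wrist');cv2.imwrite('pics/w4.png',im[:,:,::-1]);import pickle;pickle.dump(c,open('w4.pkl','wb'))
s=get_state();print(s['clock'],s['tcp_pos'],s['joint_pos'],w2c(.1903,[.6120,-.1753],s['tcp_pos'][:2]))
E
```

```text
tcp_pos: [0.5206, -0.101, 0.1593]
orientation: [-0.001, 0.636, 0.771, -0.0]
wrist_force: [1.4, -0.8, 0.2]
tcp_pos: [0.5233, -0.1015, 0.2399]
orientation: [0.002, 0.375, 0.927, 0.0]
wrist_force: [-0.3, -0.5, -0.3]
tcp_pos: [0.5227, -0.1013, 0.2385]
orientation: [0.0, 0.081, 0.997, 0.0]
wrist_force: [0.2, 0.6, 0.7]
tcp_pos: [0.5227, -0.1013, 0.2385]
orientation: [0.0, -0.095, 0.995, 0.0]
wrist_force: [0.3, -0.5, -0.4]
19.05 [ 0.52263853 -0.10130847  0.23849682] [-3.42407212e-01  2.31310409e-01 -7.30947967e-02  1.26614006e+00
  1.77549474e-04 -5.33296601e-01] [[-0.07375252  0.08955883]]
```

View pics/w4.png

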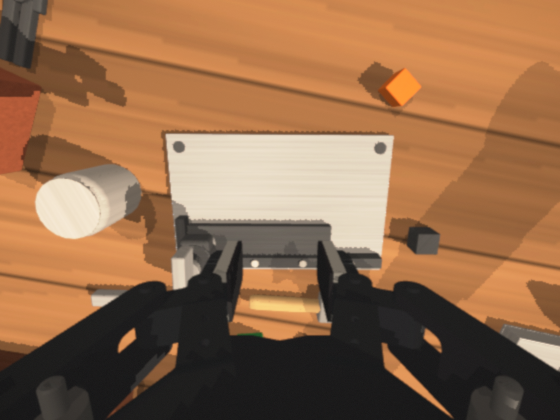

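The bar lies along the fence, with its left end at the stop near (188,224) and its right end at (330,224). The knob is the pale bar at (173..192, 247..287).

```bash
python3 - <<'E'
from h import *
import pickle
c=pickle.load(open('w4.pkl','rb'))
a,t,e=rigid2([(-.130,-.045),(-.130,.225),(.045,.225)],plane(c,[(166,133),(394,134.5),(383,269)],.01));print('clamp',a,t,e)
for aa,tt in((a,t),(.1903,np.array([.6120,-.1753]))):
  P=lambda l,z:proj(c,np.c_[c2w(aa,tt,l),[z]*len(l)]).round(1).tolist()
  print('knob exp',P([(-.028,-.006),(-.028,.006),(.028,-.006),(.028,.006)],.144),'bottom',P([(-.028,.006)],.116),'bar',P([(-.02,-.025),(-.02,.155)],.022))
im=cv2.imread('pics/w4.png');cv2.imwrite('pics/k.png',cv2.resize(im[210:310,150:350],(800,400),interpolation=cv2.INTER_CUBIC))
E
```

```text
clamp 0.1901487007983501 [ 0.61124941 -0.17477727] [0.0011265  0.00141453 0.00165072]
knob exp [[166.1, 264.0], [180.5, 264.0], [172.4, 321.9], [186.0, 321.9]] bottom [[190.3, 250.3]] bar [[187.8, 225.5], [333.2, 225.5]]
knob exp [[165.4, 264.7], [179.8, 264.7], [171.8, 322.5], [185.3, 322.5]] bottom [[189.6, 251.0]] bar [[187.3, 226.0], [332.6, 226.0]]
```

View pics/k.png

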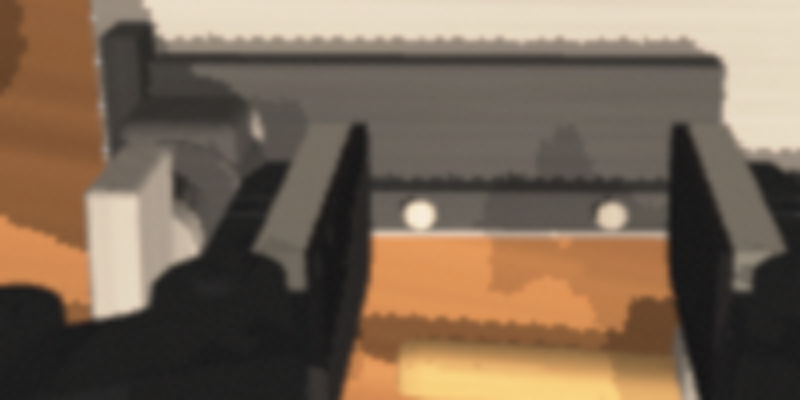

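```bash
python3 - <<'E'
from h import *
import pickle
aa,tt=.1902,np.array([.6116,-.1750])
for n in('w1','w2','w3','w4'):
  c=pickle.load(open(n+'.pkl','rb'));g=cv2.cvtColor(cv2.imread(f'pics/{n}.png'),cv2.COLOR_BGR2GRAY)
  for z in(.144,.132):
    p=proj(c,np.c_[c2w(aa,tt,[(-.028,-.006),(-.028,.006),(.028,-.006),(.028,.006)]),[z]*4]).round(1);print(n,z,p.tolist())
    if z==.132:
      v,u=int(p[0,1])+10,int(p[0,0])-14;print(' row',v,'from col',u,g[v,u:u+44].tolist())
      w=int(p[:2,0].mean());v0=int(p[0,1])-18;print(' col',w,'from row',v0,g[v0:v0+36,w].tolist())
E
```

```text
w1 0.144 [[124.8, 175.7], [140.1, 175.7], [134.2, 242.7], [148.7, 242.6]]
w1 0.132 [[132.1, 173.4], [146.8, 173.3], [140.8, 237.4], [154.6, 237.4]]
 row 183 from col 118 [146, 137, 108, 96, 95, 96, 95, 95, 96, 96, 97, 97, 98, 98, 106, 134, 176, 195, 198, 198, 198, 201, 203, 205, 207, 208, 208, 209, 203, 178, 158, 153, 151, 153, 155, 155, 153, 153, 155, 155, 146, 120, 84, 71]
 col 139 from row 155 [100, 99, 100, 101, 100, 100, 100, 100, 100, 99, 99, 99, 98, 98, 98, 98, 100, 110, 143, 175, 196, 201, 201, 201, 202, 202, 201, 201, 201, 201, 201, 201, 201, 201, 200, 200]
w2 0.144 [[18.8, 308.3], [38.8, 309.2], [34.1, 383.1], [52.5, 383.9]]
w2 0.132 [[34.7, 297.2], [53.4, 298.0], [47.9, 368.5], [65.3, 369.3]]
 row 307 from col 20 [99, 99, 100, 100, 101, 102, 106, 115, 118, 114, 107, 108, 117, 121, 129, 145, 156, 179, 202, 207, 207, 207, 207, 208, 211, 213, 215, 216, 216, 216, 217, 222, 226, 222, 203, 178, 167, 165, 164, 162, 162, 161, 160, 161]
 col 44 from row 279 [163, 162, 161, 161, 160, 160, 159, 159, 157, 156, 149, 132, 114, 106, 106, 107, 109, 124, 157, 182, 200, 210, 212, 212, 212, 
[... 306 characters left out ...]
144, 146, 148, 149, 151, 152, 151, 151, 149, 147, 147, 147, 148, 148, 147, 148, 149, 150, 150, 150, 151, 148, 135]
w4 0.144 [[165.8, 264.3], [180.2, 264.3], [172.2, 322.2], [185.7, 322.2]]
w4 0.132 [[170.9, 258.1], [184.6, 258.1], [176.7, 313.9], [189.7, 313.9]]
 row 268 from col 156 [158, 156, 151, 148, 140, 123, 115, 113, 105, 101, 102, 101, 102, 101, 103, 125, 172, 204, 208, 207, 208, 209, 213, 215, 216, 217, 216, 212, 195, 170, 161, 162, 163, 163, 161, 163, 167, 176, 185, 188, 188, 178, 160, 150]
 col 177 from row 240 [72, 73, 77, 78, 83, 85, 88, 100, 98, 105, 106, 106, 106, 105, 106, 105, 107, 123, 167, 195, 208, 210, 211, 210, 211, 210, 210, 210, 209, 209, 210, 210, 211, 210, 211, 210]
```

The knob's top matches z=0.132 in three views, so the screw already stands at about 3.14 rad. That leaves about 2.2 rad to turn, which is one stroke.

```bash
python3 -m inch '[-2.4,-3,0,0, -2.5,-3,0,0, -2.5,-3,0,0, 0,0,0,0, 0,0,0,0]' - 60 | sed -n 2,4p
python3 -m inch '[0,0,3,0, 0,0,0,0, 0,0,0,0, 0,0,0,0, 0,0,0,0]' | sed -n 2,4p
python3 -c "
from h import *
s=get_state();print(s['clock'],s['tcp_pos'],s['orientation'],s['joint_pos'],w2c(.1902,[.6116,-.1750],s['tcp_pos'][:2]))"
```

```text
tcp_pos: [0.6134, -0.1767, 0.2362]
orientation: [-0.001, -0.095, 0.995, 0.001]
wrist_force: [0.0, 0.1, -0.5]
tcp_pos: [0.6128, -0.1751, 0.2105]
orientation: [0.001, -0.097, 0.995, -0.001]
wrist_force: [0.5, -0.1, 0.2]
19.8833 [ 0.61278048 -0.17506138  0.2104994 ] [ 1.11418269e-03 -9.69789604e-02  9.95285672e-01 -5.21089745e-04] [-4.04205556e-01  4.43549439e-01  1.59645731e-01  1.28443760e+00
  1.57019712e-04 -5.98468752e-01] [[ 0.00114758 -0.00028345]]
```

```bash
python3 -m inch '[0,0,2.5,0, 0,0,2.5,0, 0,0,2,0, 0,0,1.2,0, 0,0,0.9,0]' | sed -n 2,4p
python3 -m inch '[0,0,0,0, 0,0,0,0, 0,0,0,0, 0,0,0,0, 0,0,0,0]' -1 60| sed -n 2,6p
python3 -m inch '[0,0,0,0, 0,0,0,0, 0,0,0,0, 0,0,0,0, 0,0,0,0]' | sed -n 1,6p
```

```text
tcp_pos: [0.6124, -0.175, 0.1174]
orientation: [0.0, -0.097, 0.995, 0.0]
wrist_force: [0.2, -0.8, 0.7]
tcp_pos: [0.6133, -0.1762, 0.1189]
orientation: [0.001, -0.097, 0.995, -0.001]
wrist_force: [-0.1, -3.3, 1.3]
finger_gap: 0.0112
grip_force: 61.1
clock: 21.13
tcp_pos: [0.6133, -0.1762, 0.1188]
orientation: [0.001, -0.097, 0.995, -0.001]
wrist_force: [-0.5, -4.4, 5.1]
finger_gap: 0.0112
grip_force: 61.8
```

```bash
python3 -m inch '[0,0,0.046,0.12, 0,0,0.046,0.12, 0,0,0.046,0.12, 0,0,0.046,0.12, 0,0,0.046,0.12]' | sed -n 1,6p
python3 -c "
from h import *
s=get_state();print(s['wrist_force'],s['ft_torque'])"
```

```text
clock: 21.55
tcp_pos: [0.6133, -0.1768, 0.1165]
orientation: [0.001, 0.205, 0.979, -0.001]
wrist_force: [-0.4, -6.8, 5.9]
finger_gap: 0.0107
grip_force: 61.7
[-0.44918926 -6.80405628  5.92373075] [-1.21021613  0.22419865  0.06375713]
```

```bash
for i in 1 2; do python3 -m inch '[0,0,0.046,0.12, 0,0,0.046,0.12, 0,0,0.046,0.12, 0,0,0.046,0.12, 0,0,0.046,0.12]' | sed -n 1,6p
python3 -c "
from h import *
s=get_state();print(s['wrist_force'],s['ft_torque'])";done
python3 -m inch '[0,0,0.046,0.12, 0,0,0.046,0.12, 0,0,0.046,0.12, 0,0,0.046,0.12, 0,0,0,0]' | sed -n 1,6p
python3 -c "
from h import *
s=get_state();print(s['wrist_force'],s['ft_torque'],s['joint_pos'])"
```

```text
clock: 21.97
tcp_pos: [0.6129, -0.1773, 0.1142]
orientation: [0.002, 0.485, 0.874, -0.001]
wrist_force: [-2.9, -8.2, 5.8]
finger_gap: 0.011
grip_force: 61.8
[-2.85679464 -8.24718935  5.76540141] [-1.54133413  0.46337911  0.10176587]
clock: 22.38
tcp_pos: [0.6123, -0.1775, 0.1119]
orientation: [0.002, 0.722, 0.692, -0.001]
wrist_force: [-4.8, -9.5, 6.7]
finger_gap: 0.0109
grip_force: 62.0
[-4.75676434 -9.54751824  6.66737921] [-1.6697171   0.80828082  0.04932987]
clock: 22.8
tcp_pos: [0.6118, -0.1774, 0.1101]
orientation: [0.002, 0.866, 0.501, -0.001]
wrist_force: [-5.9, -8.7, 9.1]
finger_gap: 0.0111
grip_force: 62.2
[-5.88287577 -8.6846289   9.12472241] [-1.59947575  1.02000306 -0.01126471] [-0.40633379  0.49535306 -0.0099964   1.06450002 -0.00402541  1.68612056]
```

```bash
python3 -m inch '[0,0,0,0, 0,0,0,0, 0,0,0,0, 0,0,0,0, 0,0,0,0]' 0 | sed -n 1,6p
python3 -m inch '[0,0,-1,0, 0,0,-3,0, 0,0,-4,0, 0,0,-4,0, 4,0,-2,0]' | sed -n 1,4p
python3 -m inch '[4,0,0,0, 4,0,0,0, 0,0,0,0, 0,0,0,0, 0,0,0,0]' | sed -n 1,4p
python3 - <<'E'
from h import *
import pickle
c=cam('wrist');im=eyes.read_camera('wrist');cv2.imwrite('pics/w5.png',im[:,:,::-1]);pickle.dump(c,open('w5.pkl','wb'))
aa,tt=.1902,np.array([.6116,-.1750])
for s in(5.2,5.42,5.6):
  f=-(s-0);u=np.array([np.cos(f),np.sin(f)]);v=np.array([-u[1],u[0]]);z=.144-.00382*s
  print(s,proj(c,np.c_[c2w(aa,tt,[.028*u+.006*v,.028*u-.006*v,-.028*u-.006*v,-.028*u+.006*v]),[z]*4]).round().tolist())
E
```

```text
clock: 23.22
tcp_pos: [0.6124, -0.1746, 0.1083]
orientation: [-0.001, 0.864, 0.504, 0.0]
wrist_force: [0.5, 0.5, 0.4]
finger_gap: 0.0428
grip_force: 0.0
clock: 23.63
tcp_pos: [0.6307, -0.1477, 0.254]
orientation: [0.003, 0.865, 0.501, 0.001]
wrist_force: [2.2, -0.3, 0.2]
clock: 24.05
tcp_pos: [0.6701, -0.0729, 0.2474]
orientation: [-0.0, 0.864, 0.504, -0.0]
wrist_force: [-1.0, -0.8, -0.2]
5.2 [[267.0, 293.0], [279.0, 291.0], [291.0, 339.0], [279.0, 341.0]]
5.42 [[273.0, 291.0], [285.0, 291.0], [285.0, 340.0], [273.0, 340.0]]
5.6 [[278.0, 290.0], [290.0, 292.0], [280.0, 340.0], [268.0, 338.0]]
```

View pics/w5.png

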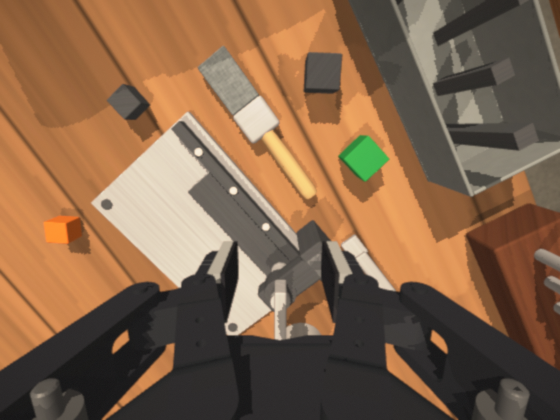

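The bar lies along the fence. The knob runs vertically at columns 274–286, which matches a screw angle of 5.42 rad. Last, a numeric check of the bar's end before I hand in.

```bash
python3 - <<'E'
from h import *
import pickle
c=pickle.load(open('w5.pkl','rb'));g=cv2.cvtColor(cv2.imread('pics/w5.png'),cv2.COLOR_BGR2GRAY)
a,t,e=rigid2([(-.130,.225),(.045,.225)],plane(c,[(93,203),(188,113)],.01));print(a,t,e)
print('bar corners',w2c(.1902,[.6116,-.1750],plane(c,[(189,187),(204,174)],.022)),w2c(.1902,[.6116,-.1750],plane(c,[(93,203),(188,113)],.01)))
print('knob row 300',g[300,262:300].tolist());print('col 280',g[265:305,280].tolist())
E
```

```text
0.18581693838415034 [ 0.61311987 -0.17943319] [0.00169417 0.00169417]
bar corners [[-0.01326156  0.15522123]
 [ 0.01198242  0.154836  ]] [[-0.12666407  0.22091963]
 [ 0.04494595  0.22016745]]
knob row 300 [147, 107, 96, 97, 98, 98, 100, 111, 154, 207, 221, 213, 196, 208, 219, 220, 217, 215, 215, 217, 217, 216, 207, 176, 130, 108, 102, 93, 73, 59, 73, 91, 95, 103, 104, 104, 103, 103]
col 280 [188, 187, 182, 154, 103, 77, 74, 74, 76, 76, 77, 82, 87, 94, 119, 157, 165, 165, 167, 169, 168, 167, 166, 168, 168, 167, 174, 198, 221, 222, 217, 216, 216, 216, 215, 215, 216, 215, 215, 215]
```

```bash
python3 - <<'E'
from h import *
import pickle
A=(.1902,np.array([.6116,-.1750]))
c=pickle.load(open('w4.pkl','rb'));g=cv2.cvtColor(cv2.imread('pics/w4.png'),cv2.COLOR_BGR2GRAY).astype(float)
d=np.diff(g[234:238].mean(0));i=315+np.argmax(np.abs(d[315:345]));j=370+np.argmax(np.abs(d[370:405]));print(i,j,w2c(*A,plane(c,[(i+.5,235.5)],.022)),w2c(*A,plane(c,[(j+.5,235.5)],.01)))
c=pickle.load(open('w5.pkl','rb'));g=cv2.cvtColor(cv2.imread('pics/w5.png'),cv2.COLOR_BGR2GRAY).astype(float)
# sample along lane direction y at fixed x
for x,z,r in((-.005,.022,(.135,.175)),(-.005,.01,(.205,.24)),(-.08,.01,(.205,.24))):
  ys=np.arange(*r,.0005);p=proj(c,np.c_[c2w(*A,np.c_[np.full(len(ys),x),ys]),np.full(len(ys),z)]).astype('float32')
  v=cv2.remap(g.astype('float32'),p[:,0],p[:,1],1)[:,0] if 0 else cv2.remap(g.astype('float32'),p[None,:,0].copy(),p[None,:,1].copy(),1)[0]
  print(x,z,ys[np.argmax(np.abs(np.diff(v)))])
E
```

```text
330 383 [[-0.00712502  0.15256455]] [[-0.00255725  0.22323949]]
-0.005 0.022 0.15300000000000002
-0.005 0.01 0.2225
-0.08 0.01 0.223
```

```bash
python3 -c "
from workcell import env
print(env.hand_in())"
```

```text
the job is handed in; nothing more can be done
None
```

I handed the job in with the off-cut flat on the bench, the bar flush against the fence and end stop, and the screw about 0.7 rad past contact (roughly 21 N, from the turn angle), with the gripper released and clear; no verdict came back.

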